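Sweep the loose spacers into the catch tray

ROBOT

A 6-joint arm with a two-finger parallel gripper is mounted at the origin on the work surface. World frame = base frame: x ahead of the robot, y to its left, z up, the work surface at z = 0. Lengths are in m, angles in rad, forces in N, time in s.
With the tool pointing down it reaches from about 0.35 to 0.975 m from the base axis. Payload 4.9 kg.
Tool frame: the origin (TCP) lies midway between the tips of the shut fingers; the grasp point (between the pads) lies 19 mm behind it; z points along the fingers, y is the direction in which the jaws open and shut (so a half turn about z gives the same grasp; the last joint's range is limited). The gripper opens to 85 mm and grips with 20 to 120 N. Pads are 22 mm wide; open, the fingers measure 114 mm over their backs; the gripper's body (76 mm by 85 mm) begins 54 mm behind the grasp point. The pads swing forward as they close: fully open they stand 13 mm farther back than shut.
Start: joints at [-1.239, 0.053, 1.613, -0, 1.476, -0.119], TCP at [0.272, -0.563, 0.231] pointing down, gripper open.
Joint ranges: [-3.01, 3.01], [-1.01, 2.22], [0.06, 2.58], [-1.02, 4.17], [0.09, 2.62], [-3.14, 3.14]. Speed limits (rad/s): [2.57, 2.57, 3.14, 3.14, 3.14, 3.14].

INTERFACE

Orientations are given as a rotation vector (axis times angle).
In Python, from station import ctrl gives the robot as it stands.
- The arm moves only by the tool play_rows, never from a script. Its argument "motion" is a list that holds one entry, the list of rows, each a list of 7 numbers: the closure, from -1 (fully open) to 1 (shut), then the shift along the tool's x, y, z in cm, then the turn, a rotation vector about the tool's x, y, z in degrees. A call has 1 to 20 rows; each row is the pose to reach, as a shift and turn from the pose measured when the call began, along the tool's axes at that moment; what a row does not reach only later rows make up. A row lasts 1/8 s, in which the tool goes at most 62.5 mm and 10.7 degrees, less where a joint would pass 70% of its speed; a pose out of reach is approached as far as the arm can. A call with a gripper value outside its range is refused whole. The fingers move at their own pace and stop on an object; "newtons" is the grip in N (left out, the last holds). Time passes only in rows, so rows that repeat a pose let the fingers close. It gives the time, the measured TCP pose, the force and the opening at its end, in the units of the state.
- ctrl.get_obs(): the state, without advancing time (a new reading comes with each control period).
- ctrl.get_image(name): name is "scene" or "top"; returns a dict with "color" (384x512x3 uint8, red, green, blue), "mtx" (3x3 intrinsics, pixels), "D" ([k1, k2, p1, p2, k3] as OpenCV has them; the pictures are not rectified), "T" (4x4, takes a point from camera to world coordinates). Camera axes: x right, y up, looking along -z (the intrinsics and any distortion apply to the point x, -y, -z); pixel columns grow to the right and rows downward; lengths in m; the calibration is good to about 2 mm. A picture is of the moment at which its call begins. There is no depth.
- ctrl.finish_job(): hands the job in, once; it reports no verdict.
The state is a dict: "t": time; "q": joint angles; "dq": joint speeds; "effort": joint torques, N m; "tool_pos": TCP position; "tool_rot": TCP orientation; "contact_force": force on the tool from outside, world axes, zero at the start; "wrist_torque": the same for the moment, N m; "opening": finger opening in m.
Only numpy, scipy, OpenCV 4.12 (cv2) and the standard library are available. Lean on these libraries where they do the work, as an engineer would, in place of code of your own. Each camera call takes 0.05 s, during which the arm holds its last target.

TASK

Three round aluminium spacers have been left loose on the amplifier bench. Using the fingertips like a broom, gently sweep them along the bench through the open side of the low catch tray until all three lie flat and completely inside it; never pinch one or pick it up. Leave the two blue cans and the screwdriver where they are.

Things in the scene. Friction and masses are not known exactly. Their poses are not given: they have to be found in the camera images.
- tray: Aluminium catch tray fixed to the bench: 3 walls, 22 mm tall, 4 mm thick, round a clear area 130 mm deep (its x) by 200 mm wide (its y). Origin: centre of that area, bench height. Its +x points from the open side to the back wall: mouth at x = -65 mm, back wall face x = +65, side wall faces y = +/-100. Thin floor sheet, no step. The mouth faces the spacers, about world -y (+/-0.3 rad).
- spacer_a: Turned aluminium spacer, a solid disc 32 mm in diameter and 18 mm tall (35 to 70 g) with a dark groove round it and a dark dot on top, standing flat and loose on the bench cloth; it slides and does not roll. Origin at the centre of its underside, z up. One of three alike; this one starts nearest to the robot.
- spacer_b: Turned aluminium spacer, a solid disc 32 mm in diameter and 18 mm tall (35 to 70 g) with a dark groove round it and a dark dot on top, standing flat and loose on the bench cloth; it slides and does not roll. Origin at the centre of its underside, z up. One of three alike; this one starts in the middle.
- spacer_c: Turned aluminium spacer, a solid disc 32 mm in diameter and 18 mm tall (35 to 70 g) with a dark groove round it and a dark dot on top, standing flat and loose on the bench cloth; it slides and does not roll. Origin at the centre of its underside, z up. One of three alike; this one starts farthest from the robot.
- small_can: Small blue capacitor can standing upright among the work, 36 mm in diameter, 45 mm tall plus two 5 mm studs, loose. Origin at the centre of its underside. To be left alone.
- big_can: Large blue capacitor can standing upright beyond the work, 60 mm in diameter, 85 mm tall plus two 5 mm studs, loose. Origin at the centre of its underside. To be left alone.
- screwdriver: Screwdriver lying on the bench to the robot's right of the work, roughly along its own x axis, 200 mm long, handle 26 mm thick, origin under its middle, loose. To be left alone.
Things that resemble listed ones, but are neither listed nor needed, are in the scene too. Leave any orange or purple look-alike of the spacer_b alone.

How it is judged:
At the end, for the whole second after the job is handed in: All three spacers lie flat on the bench (underside centre below 6 mm, tilt under 0.2 rad), at rest, wholly past the tray's mouth line (centre at least 16 mm inside it) and within its walls; the two cans and the screwdriver are within 15 mm of where they started, the cans upright (x of spacer_a in the frame of tray between -0.049 and 0.065 m and y of spacer_a in the frame of tray between -0.1 and 0.1 m and height (world z) of each of spacer_a, spacer_b, spacer_c below 0.006 m and angle between each of spacer_a, spacer_b, spacer_c's own z axis and vertical below 0.2 rad and linear speed of each of spacer_a, spacer_b, spacer_c below 0.01 m/s and x of spacer_b in the frame of tray between -0.049 and 0.065 m and y of spacer_b in the frame of tray between -0.1 and 0.1 m and x of spacer_c in the frame of tray between -0.049 and 0.065 m and y of spacer_c in the frame of tray between -0.1 and 0.1 m and distance of each of small_can, big_can, screwdriver from where it was at the start of the episode below 0.015 m and angle between each of small_can, big_can's own z axis and vertical below 0.3 rad); the robot touches nothing.
It fails at once if a spacer is lifted off the bench (underside centre above 15 mm) (height (world z) of any of spacer_a, spacer_b, spacer_c above 0.015 m).
It fails at once if the fingers pinch, jam or press a spacer with over 25 N (contact force between the fingers and spacer_a above 25 N or contact force between the fingers and spacer_b above 25 N or contact force between the fingers and spacer_c above 25 N).
It fails at once if a can or the screwdriver is moved by more than 15 mm (distance of any of small_can, big_can, screwdriver from where it was at the start of the episode above 0.015 m).
It also fails if it takes over 72 s, if anything falls off the work surface, if the arm or the gripper's body presses on something with over 40 N, if the wrist force passes 120 N, or if a joint passes its speed limit or range.

## Working session

There is one attempt and no reset: what is moved stays moved. The work goes in short steps, Python scripts to look and compute and a tool call to move; the robot and the scene stay as the last step left them, time stands still between calls to the robot, and variables do not carry over. Pictures are saved under pics/ and viewed, and the job is handed in when it is done.

Besides the shell and the picture viewer there is one more tool, called as name(argument=value, ...) on one line, values as JSON. play_rows: Moves the arm, as the interface text tells. Its arguments: {"type":"object","properties":{"motion":{"type":"array"},"newtons":{"type":"number"}},"required":["motion"]}

```bash
ls; mkdir -p pics
python3 - <<'E'
from station import ctrl
import cv2,numpy as np
o=ctrl.get_obs();print({k:np.round(v,4) for k,v in o.items()})
for n in("scene","top"):
    im=ctrl.get_image(n);cv2.imwrite(f"pics/{n}0.png",im["color"][:,:,::-1]);print(n,im["mtx"],im["D"],im["T"])
    np.savez(f"{n}0.npz",**im)
E
```

```text
pics
{'t': np.float64(0.0), 'q': array([-1.239 ,  0.0534,  1.6143, -0.    ,  1.476 , -0.119 ]), 'dq': array([-0.0002,  0.0002,  0.0024,  0.    ,  0.002 ,  0.0013]), 'effort': array([-1.70000e-03, -3.93681e+01, -3.70178e+01, -2.00000e-04,
        7.20000e-03,  0.00000e+00]), 'tool_pos': array([ 0.2721, -0.562 ,  0.23  ]), 'tool_rot': array([-3.0601e+00, -7.0170e-01,  4.0000e-04]), 'contact_force': array([-1.0572,  0.0141, -0.3321]), 'wrist_torque': array([ 0.0031,  0.0063, -0.0215]), 'opening': np.float64(0.0856)}
scene [[471.99790855   0.         258.77614763]
 [  0.         471.99790855 199.12808003]
 [  0.           0.           1.        ]] [-0.16878266  0.          0.          0.          0.        ] [[ 0.65148007 -0.59237156  0.4739933   1.18238122]
 [ 0.75863409  0.51436649 -0.39987677 -0.55181567]
 [-0.00693065  0.62009922  0.78449278  0.94543789]
 [ 0.          0.          0.          1.        ]]
top [[455.31368722   0.         256.99263052]
 [  0.         455.31368722 190.71526251]
 [  0.           0.           1.        ]] [0.0247922 0.        0.        0.        0.       ] [[-0.0225345   0.98292183 -0.18263862  0.45652273]
 [-0.99941335 -0.02686064 -0.0212476  -0.09739722]
 [-0.02579052  0.18205267  0.98295049  1.00201254]
 [ 0.          0.          0.          1.        ]]
```

View pics/scene0.png

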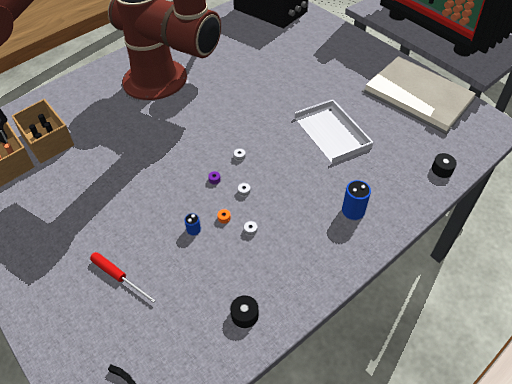

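View pics/top0.png

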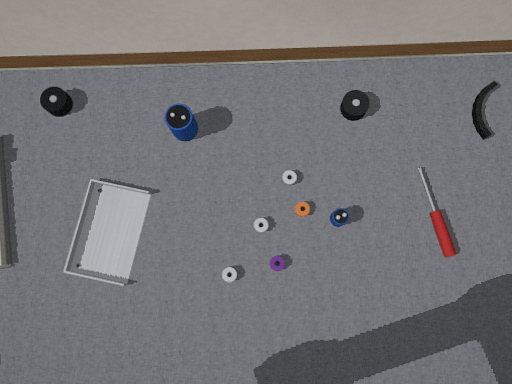

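The top view shows white spacers at about (290,177), (261,225) and (229,274). The orange look-alike is at (303,209), the purple one at (277,263), the small can at (340,217), the big can at (182,125), and the tray at (108,232) with its mouth toward the right. Next I'll measure them.

```bash
cat > h.py <<'E'
import cv2,numpy as np
def ray(im,uv):
    p=cv2.undistortPoints(np.array(uv,float).reshape(-1,1,2),im["mtx"],im["D"]).reshape(-1,2)
    d=np.c_[p[:,0],-p[:,1],-np.ones(len(p))]@im["T"][:3,:3].T
    return im["T"][:3,3],d
def plane(im,uv,z):
    o,d=ray(im,uv);s=(z-o[2])/d[:,2];return (o+d*s[:,None])
def proj(im,P):
    P=np.atleast_2d(P).astype(float);R=im["T"][:3,:3];c=(P-im["T"][:3,3])@R;c=c*[1,-1,-1]
    return cv2.projectPoints(c,np.zeros(3),np.zeros(3),im["mtx"],im["D"])[0].reshape(-1,2)
def blobs(im,mask,amin=40,amax=1500):
    n,l,s,c=cv2.connectedComponentsWithStats(mask.astype(np.uint8))
    return [(c[i],s[i]) for i in range(1,n) if amin<=s[i][4]<=amax]
def masks(im):
    hsv=cv2.cvtColor(im["color"],cv2.COLOR_RGB2HSV);H,S,V=[hsv[...,i].astype(int) for i in range(3)]
    return dict(white=(V>185)&(S<40),orange=(H<20)&(H>6)&(S>150)&(V>120),purple=(H>130)&(H<160)&(S>100),blue=(H>100)&(H<128)&(S>150),red=((H<5)|(H>175))&(S>150)&(V>100))
E
python3 - <<'E'
from h import *
for n in("top","scene"):
    im=dict(np.load(n+"0.npz"))
    for k,m in masks(im).items():
        for c,s in blobs(im,m,25,8000):
            print(n,k,c.round(1),s, "z18",plane(im,c,.018)[0].round(4),"z0",plane(im,c,0)[0].round(4))
im=dict(np.load("top0.npz"))
cv2.imwrite("pics/traycrop.png",cv2.resize(im["color"][165:300,50:165,::-1],None,fx=4.4,fy=4.4,interpolation=cv2.INTER_CUBIC))
im=dict(np.load("scene0.npz"))
cv2.imwrite("pics/traycrop2.png",cv2.resize(im["color"][90:170,285:380,::-1],None,fx=7,fy=7,interpolation=cv2.INTER_CUBIC))
E
```

```text
top white [289.  176.8] [283 171  13  13  94] z18 [ 0.6686 -0.1475  0.018 ] z0 [ 0.6725 -0.1484  0.    ]
top white [260.5 224.9] [255 219  12  13  90] z18 [ 0.5638 -0.0821  0.018 ] z0 [ 0.5657 -0.0818  0.    ]
top white [116.1 255.1] [107 233  19  43 126] z18 [0.5067 0.2305 0.018 ] z0 [0.5077 0.2365 0.    ]
top white [105.8 262.3] [101 252   9  21  39] z18 [0.492  0.2521 0.018 ] z0 [0.4926 0.2585 0.    ]
top white [229.1 274.6] [223 268  13  13  84] z18 [ 0.4595 -0.0127  0.018 ] z0 [ 0.4595 -0.0111  0.    ]
top orange [302.2 208.8] [296 202  14  15 149] z18 [ 0.5966 -0.1736  0.018 ] z0 [ 0.5991 -0.175   0.    ]
top purple [277.1 263. ] [270 256  15  15 160] z18 [ 0.4815 -0.1154  0.018 ] z0 [ 0.482  -0.1157  0.    ]
top blue [183.9 127.2] [165 104  33  37 457] z18 [0.7901 0.086  0.018 ] z0 [0.7962 0.0893 0.    ]
top blue [335.8 220.5] [330 211  19  16  81] z18 [ 0.5694 -0.2449  0.018 ] z0 [ 0.5714 -0.2476  0.    ]
top red [442.2 233.5] [430 210  25  47 541] z18 [ 0.536  -0.4686  0.018 ] z0 [ 0.5375 -0.4753  0.    ]
scene white [334.7   9. ] [309   0  45  24 330] z18 [0.1046 0.7515 0.0
[... 2748 characters left out ...]
 [354.6 203.7] [342 180  29  40 598] z18 [0.7901 0.0921 0.018 ] z0 [0.7825 0.1046 0.    ]
scene blue [192.8 227. ] [185 215  16  20 175] z18 [ 0.5828 -0.2544  0.018 ] z0 [ 0.5711 -0.2487  0.    ]
scene red [162.    4.9] [150   0  24  13 131] z18 [-0.3703  0.2695  0.018 ] z0 [-0.4004  0.2854  0.    ]
scene red [438.4  17.6] [396   0  80  40 477] z18 [0.3973 1.0352 0.018 ] z0 [0.382 1.066 0.   ]
scene red [178.  69.] [173  61  12  18  82] z18 [0.0342 0.0755 0.018 ] z0 [0.0119 0.0877 0.    ]
scene red [126.3  76.4] [123  70   8  15  46] z18 [-0.0504 -0.0729  0.018 ] z0 [-0.0743 -0.0636  0.    ]
scene red [106.3 265.5] [ 91 252  34  29 382] z18 [ 0.5395 -0.4716  0.018 ] z0 [ 0.527 -0.47   0.   ]
```

View pics/traycrop.png

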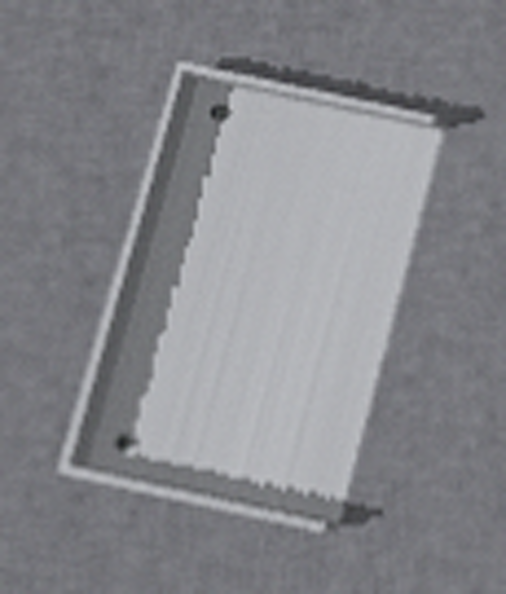

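View pics/traycrop2.png

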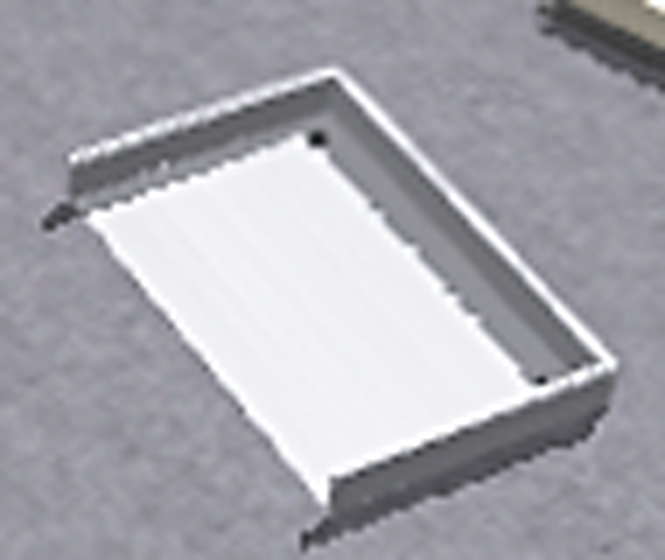

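Run:
```python
from h import *
im=dict(np.load("top0.npz"));f=lambda a,s,o:(np.array(a,float)+.5)/s-.5+np.array(o)
P=plane(im,f([(178,64),(60,470),(328,527),(437,121)],4.4,(50,165)),.022);print("top",P.round(4))
M=plane(im,f([(442,132),(345,500)],4.4,(50,165)),.0);print(M.round(4))
im2=dict(np.load("scene0.npz"))
P2=plane(im2,f([(612,362),(338,68),(72,158),(332,480)],7,(285,90)),.022);print("scene",P2.round(4))
for Q in(P,P2):
    a=Q[2]-Q[1];b=Q[3]-Q[0];x=-(a+b)[:2];th=np.arctan2(x[1],x[0])
    w=(Q[0]-Q[1])[:2]; th2=np.arctan2(w[1],w[0])
    X=np.array([np.cos(th),np.sin(th)]);back=(Q[0]+Q[1])[:2]/2; m=(Q[2]+Q[3])[:2]/2
    print("th",th,th2,"len",np.linalg.norm(a),np.linalg.norm(b),np.linalg.norm(w),"centre",back-X*.069,m+X*.065)
# cans: base positions via scene/top dark tops
for n in("top","scene"):
    i=dict(np.load(n+"0.npz"))
    m=masks(i)["blue"]
    c=i["color"]; 
    y,x=(slice(205,235),slice(322,356)) if n=="top" else (slice(205,245),slice(175,215))
    cv2.imwrite(f"pics/can_{n}.png",cv2.resize(c[y,x,::-1],None,fx=14,fy=14,interpolation=cv2.INTER_CUBIC))
```

```text
top [[0.6747 0.2928 0.022 ]
 [0.4749 0.3409 0.022 ]
 [0.4445 0.2097 0.022 ]
 [0.642  0.1615 0.022 ]]
[[0.6404 0.1646 0.    ]
 [0.4571 0.2087 0.    ]]
scene [[0.6756 0.2919 0.022 ]
 [0.4789 0.3401 0.022 ]
 [0.4467 0.2114 0.022 ]
 [0.647  0.1591 0.022 ]]
th 1.3347449396653803 -0.23614972039082613 len 0.13458386600610872 0.13530619300530877 0.20553140860706828 centre [0.55867923 0.24972766] [0.55845934 0.24881348]
th 1.3421925099238603 -0.24002973778365322 len 0.1326509676771095 0.13585868266313045 0.20246484763415834 centre [0.5615985  0.24878865] [0.56154499 0.24855865]
```

View pics/can_top.png

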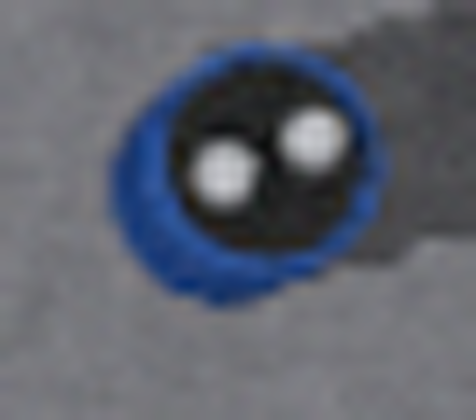

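View pics/can_scene.png

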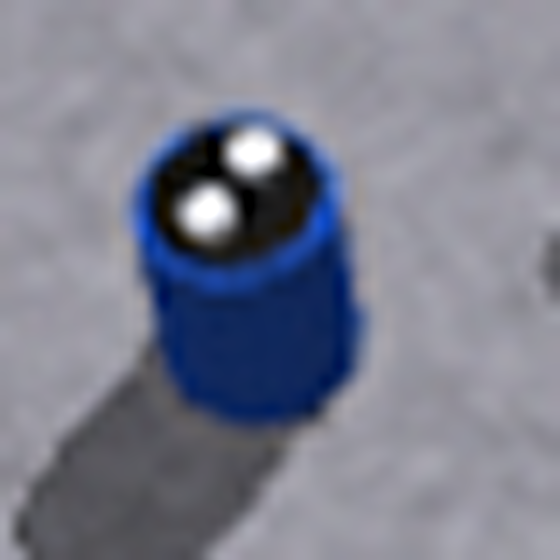

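```bash
cat >> h.py <<'E'
from scipy.spatial.transform import Rotation as R
def Rt(th): # tool down, tool x at world angle th (deg)
    t=np.radians(th);return np.array([[np.cos(t),np.sin(t),0],[np.sin(t),-np.cos(t),0],[0,0,-1]])
def delta(o,p,th):
    R0=R.from_rotvec(o["tool_rot"]).as_matrix()
    return (R0.T@(np.array(p)-o["tool_pos"])*100).round(2), np.degrees(R.from_matrix(R0.T@Rt(th)).as_rotvec()).round(1)
TC=np.array([.560,.249]);TH=1.338
X=np.array([np.cos(TH),np.sin(TH)]);Y=np.array([-X[1],X[0]])
tw=lambda x,y:TC+x*X+y*Y
def tt(p):
    d=np.array(p)[:2]-TC;return np.array([d@X,d@Y])
E
python3 - <<'E'
from h import *
from station import ctrl
o=ctrl.get_obs()
t=dict(np.load("top0.npz"));s=dict(np.load("scene0.npz"))
print("smallcan",plane(t,[(341.4,216.)],.045),plane(s,[(192,218.9)],.045))
S=dict(A=(.461,-.013),B=(.5655,-.0825),C=(.670,-.148))
for k,v in S.items():print(k,tt(v).round(3))
T=tw(.005,.052);d=T-S["A"];th=np.degrees(np.arctan2(d[1],d[0]));u=d/np.hypot(*d)
st=np.array(S["A"])-.05*u
print("A th",th,"len",np.hypot(*d),"start",st,"end tcp",T-.0235*u)
print(delta(o,[*st,.10],th))
E
```

```text
smallcan [[ 0.57538479 -0.2531206   0.045     ]] [[ 0.58000162 -0.25093262  0.045     ]]
A [-0.278  0.036]
B [-0.321 -0.082]
C [-0.361 -0.199]
A th 79.92322291781981 len 0.2832305540682734 start [ 0.45225162 -0.06222871] end tcp [0.50644445 0.242724  ]
(array([ 37.99, -37.12,  13.09]), array([ -0.1,  -0.1, -54.1]))
```

play_rows(motion=[[[0,3,-3,0,0,0,-5],[0.3,7,-7,1,0,0,-10],[0.5,11,-11,2,0,0,-15],[0.55,15,-15,3,0,0,-20],[0.55,19,-19,4,0,0,-25],[0.55,23,-22.5,5,0,0,-30],[0.55,27,-26,6,0,0,-36],[0.55,30,-29,7,0,0,-42],[0.55,33,-32,8,0,0,-48],[0.55,36,-35,9,0,0,-54],[0.55,38,-37.1,10,0,0,-54],[0.55,38,-37.1,12,0,0,-54],[0.55,38,-37.1,13,0,0,-54],[0.55,38,-37.1,13,0,0,-54]]], newtons=20)

```text
t: 1.85
tool_pos: [0.4516, -0.0623, 0.0999]
tool_rot: [-2.407, -2.013, 0.001]
contact_force: [0.1, -0.2, 0.3]
opening: 0.0193
```

```bash
cat > look.py <<'E'
import sys
from h import *
from station import ctrl
o=ctrl.get_obs();x=R.from_rotvec(o["tool_rot"]).as_matrix()[:,0]
print("t",o["t"],"tcp",o["tool_pos"].round(4),"th",np.degrees(np.arctan2(x[1],x[0])).round(2),"open",o["opening"].round(4),"F",o["contact_force"].round(2),"q6",o["q"][5].round(2))
k=sys.argv[1]
ims=[ctrl.get_image(n) for n in("top","scene")]
for n,im in zip(("top","scene"),ims):
    cv2.imwrite(f"pics/{n}{k}.png",im["color"][:,:,::-1])
    m=masks(im)
    for kk in("white","orange","purple"):
        for c,s in blobs(im,m[kk],30,230):
            P=plane(im,c,.018)[0]
            if .35<P[0]<.8 and -.3<P[1]<.4: print(n,kk,c.round(1),s[4],P[:2].round(4),"tray",tt(P).round(4))
E
python3 look.py 1
```

```text
Traceback (most recent call last):
  File "look.py", line 5, in <module>
    print("t",o["t"],"tcp",o["tool_pos"].round(4),"th",np.degrees(np.arctan2(x[1],x[0])).round(2),"open",o["opening"].round(4),"F",o["contact_force"].round(2),"q6",o["q"][5].round(2))
                                                                                                         ^^^^^^^^^^^^^^^^^^
AttributeError: 'float' object has no attribute 'round'
```

```bash
sed -i 's/o\["opening"\].round(4)/round(float(o["opening"]),4)/' look.py; python3 look.py 1
```

```text
t 1.85 tcp [ 0.4516 -0.0623  0.0999] th 79.8 open 0.0193 F [ 0.08 -0.23  0.3 ] q6 -0.12
top white [288.8 176.9] 110 [ 0.6685 -0.147 ] tray [-0.3603 -0.1969]
top white [ 99.5 199.6] 150 [0.6289 0.2715] tray [ 0.0378 -0.0618]
top white [260.4 224.5] 117 [ 0.5646 -0.0819] tray [-0.3209 -0.0809]
top white [ 72.9 272.1] 35 [0.4731 0.322 ] tray [0.0509 0.1014]
top white [103.5 280. ] 30 [0.4548 0.2555] tray [-0.0179  0.1038]
top orange [302.2 208.8] 149 [ 0.5966 -0.1736] tray [-0.4027 -0.1331]
scene white [239.2 152.1] 76 [ 0.4629 -0.0128] tray [-0.2771  0.0341]
scene white [243.7 187.1] 92 [ 0.5669 -0.0826] tray [-0.321  -0.0832]
scene white [250.3 225.9] 116 [ 0.6709 -0.1478] tray [-0.3605 -0.1995]
scene orange [223.6 216.1] 129 [ 0.6056 -0.1783] tray [-0.4052 -0.143 ]
scene purple [213.9 177.4] 119 [ 0.4906 -0.1205] tray [-0.3756 -0.0177]
```

View pics/scene1.png

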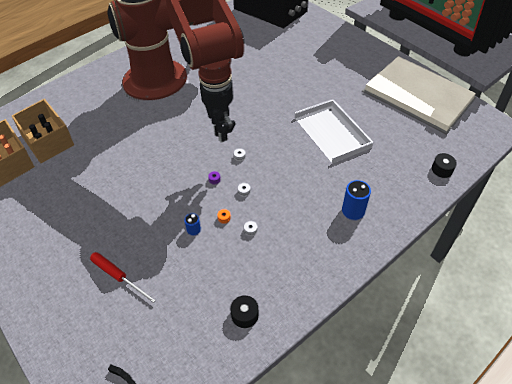

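View pics/top1.png

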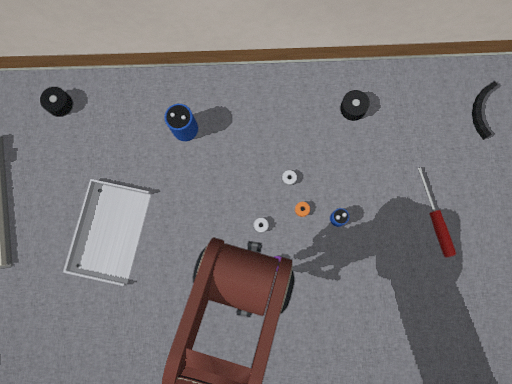

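The scene picture shows the gripper near (222,130), just behind spacer A at (239,152), and A to C haven't moved. Next I'll lower it and sweep A.

play_rows(motion=[[[0.55,0,0,3,0,0,0],[0.55,0,0,6,0,0,0],[0.55,0,0,8,0,0,0],[0.55,0,0,9.3,0,0,0],[0.55,0,0,9.3,0,0,0],[0.55,1,0,9.3,0,0,0],[0.55,2,0,9.3,0,0,0],[0.55,2.5,0,9.3,0,0,0],[0.55,3,0,9.3,0,0,0],[0.55,3.5,0,9.3,0,0,0],[0.55,4,0,9.3,0,0,0],[0.55,5,0,9.3,0,0,0],[0.55,6,0,9.3,0,0,0],[0.55,7,0,9.3,0,0,0],[0.55,8,0,9.3,0,0,0],[0.55,8,0,9.3,0,0,0]]])

```text
t: 3.95
tool_pos: [0.4668, 0.0169, 0.0085]
tool_rot: [-2.408, -2.015, -0.001]
contact_force: [0.7, 0.0, -0.2]
opening: 0.0194
```

```bash
python3 look.py 2; python3 -c "
import cv2
a=cv2.imread('pics/scene2.png')[80:240,170:330];cv2.imwrite('pics/s2c.png',cv2.resize(a,None,fx=3.7,fy=3.7,interpolation=cv2.INTER_CUBIC))"
```

```text
t 3.95 tcp [0.4668 0.0169 0.0085] th 79.86 open 0.0194 F [ 0.74  0.01 -0.19] q6 0.05
top white [288.8 176.9] 112 [ 0.6684 -0.1471] tray [-0.3604 -0.1969]
top white [ 96.2 205.6] 176 [0.6157 0.2782] tray [ 0.0413 -0.0475]
top white [260.6 223.9] 107 [ 0.5661 -0.0823] tray [-0.3209 -0.0823]
top white [ 86.7 275.7] 75 [0.4647 0.2919] tray [0.0197 0.1026]
top orange [302.1 208.8] 148 [ 0.5967 -0.1733] tray [-0.4025 -0.1331]
top purple [276.9 263.1] 151 [ 0.4813 -0.1149] tray [-0.3723 -0.0074]
scene white [244.  187.5] 85 [ 0.5684 -0.0829] tray [-0.321  -0.0847]
scene white [250.3 225.9] 116 [ 0.6709 -0.1478] tray [-0.3605 -0.1995]
scene orange [223.6 216.1] 130 [ 0.6057 -0.1783] tray [-0.4052 -0.1431]
scene purple [214.  177.4] 119 [ 0.4908 -0.1203] tray [-0.3753 -0.0179]
```

View pics/s2c.png

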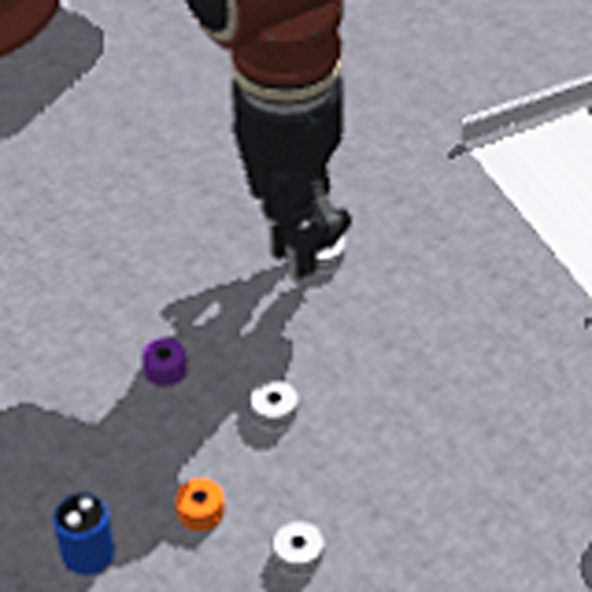

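The crop shows spacer A cradled in front of the fingertips at (328,245); nothing else has moved. Continuing the sweep.

play_rows(motion=[[[0.55,0.5,0,0,0,0,0],[0.55,1.5,0,0,0,0,0],[0.55,2.75,0,0,0,0,0],[0.55,4,0,0,0,0,0],[0.55,5.25,0,0,0,0,0],[0.55,6.5,0,0,0,0,0],[0.55,7.75,0,0,0,0,0],[0.55,9,0,0,0,0,0],[0.55,10.25,0,0,0,0,0],[0.55,11.5,0,0,0,0,0],[0.55,12.75,0,0,0,0,0],[0.55,14,0,0,0,0,0],[0.55,15.25,0,0,0,0,0],[0.55,16.5,0,0,0,0,0],[0.55,17.75,0,0,0,0,0],[0.55,19,0,0,0,0,0],[0.55,20.25,0,0,0,0,0],[0.55,21.5,0,0,0,0,0],[0.55,22.4,0,0,0,0,0],[0.55,22.9,0,0,0,0,0]]])

```text
t: 6.55
tool_pos: [0.5074, 0.2422, 0.0088]
tool_rot: [-2.409, -2.015, -0.001]
contact_force: [-0.0, -0.4, 0.7]
opening: 0.0195
```

play_rows(motion=[[[0.55,0,0,0,0,0,0],[0.55,-1,0,0,0,0,0],[0.55,-2.5,0,0,0,0,0],[0.55,-3.5,0,-2,0,0,0],[0.55,-4,0,-5,0,0,0],[0.55,-4,0,-8,0,0,0],[0.55,-5,0,-11,0,0,0]]])

```text
t: 7.42
tool_pos: [0.4982, 0.1917, 0.1195]
tool_rot: [-2.409, -2.014, -0.001]
contact_force: [0.7, -0.3, 0.0]
opening: 0.0191
```

```bash
python3 look.py 3; python3 -c "
import cv2
a=cv2.imread('pics/scene3.png')[70:230,230:390];cv2.imwrite('pics/s3c.png',cv2.resize(a,None,fx=3.7,fy=3.7,interpolation=cv2.INTER_CUBIC))"
```

```text
t 7.425 tcp [0.4982 0.1917 0.1195] th 79.8 open 0.0191 F [ 0.66 -0.32  0.01] q6 0.4
top white [289.  176.9] 115 [ 0.6684 -0.1474] tray [-0.3607 -0.1969]
top white [109.6 187.7] 111 [0.655  0.2501] tray [ 0.023  -0.0922]
top orange [301.9 209. ] 139 [ 0.5963 -0.173 ] tray [-0.4022 -0.1327]
top purple [277.1 263.1] 157 [ 0.4814 -0.1154] tray [-0.3727 -0.0076]
scene white [250.4 226. ] 112 [ 0.6713 -0.1478] tray [-0.3604 -0.1998]
scene orange [223.6 216.1] 128 [ 0.6056 -0.1783] tray [-0.4052 -0.143 ]
scene purple [213.9 177.4] 120 [ 0.4904 -0.1204] tray [-0.3755 -0.0175]
```

View pics/s3c.png

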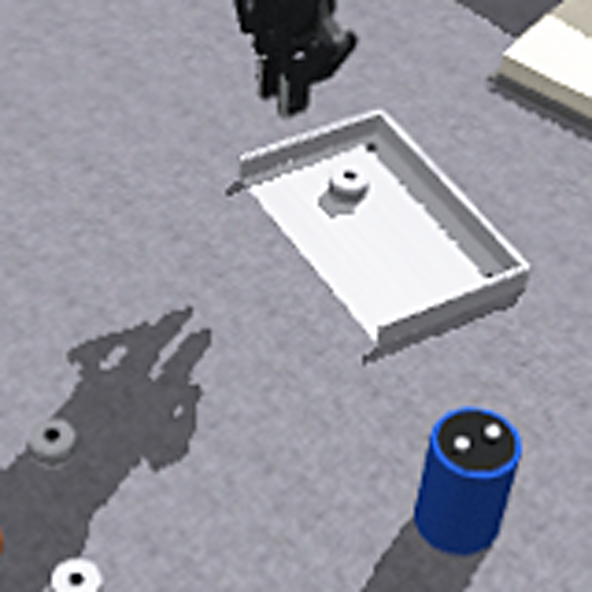

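Spacer A sits inside the tray at crop (348,183), and the cans haven't moved. Next I'll do C in two legs: first to a point in front of the mouth, then straight in.

Run:
```python
from h import *
from station import ctrl
o=ctrl.get_obs()
C=np.array([.6695,-.1475]);W=tw(-.12,-.045)
d=W-C;th=np.degrees(np.arctan2(d[1],d[0]));u=d/np.hypot(*d);st=C-.05*u
print(W,th,np.hypot(*d),"start",st,"end",W-.0235*u,"travel",np.hypot(*d)+.0265)
print(delta(o,[*st,.12],th))
```

```text
[0.57610221 0.12185552] 109.123753660394 0.2850886584000295 start [ 0.68588048 -0.19474066] end [0.58380104 0.09965241] travel 0.31158865840002953
(array([-34.75,  25.09,   0.29]), array([  0.4,  -0.1, -29.4]))
```

play_rows(motion=[[[0.55,-3,2,0,0,0,-3],[0.55,-7,5,0,0,0,-6],[0.55,-11,8,0,0,0,-9],[0.55,-15,11,0,0,0,-12],[0.55,-19,14,0,0,0,-15],[0.55,-23,17,0,0,0,-18],[0.55,-27,20,0,0,0,-21],[0.55,-31,22.5,0,0,0,-25],[0.55,-34,24.5,0.2,0,0,-29.4],[0.55,-34.75,25.1,0.3,0.4,0,-29.4],[0.55,-34.75,25.1,4,0.4,0,-29.4],[0.55,-34.75,25.1,8,0.4,0,-29.4],[0.55,-34.75,25.1,10,0.4,0,-29.4],[0.55,-34.75,25.1,11.1,0.4,0,-29.4],[0.55,-34.75,25.1,11.4,0.4,0,-29.4],[0.55,-34.75,25.1,11.4,0.4,0,-29.4]]])

```text
t: 9.52
tool_pos: [0.6876, -0.1947, 0.0104]
tool_rot: [1.821, 2.559, 0.004]
contact_force: [-0.1, -0.0, 0.9]
opening: 0.0192
```

```bash
python3 look.py 4; python3 -c "
import cv2
a=cv2.imread('pics/scene4.png')[130:290,170:330];cv2.imwrite('pics/s4c.png',cv2.resize(a,None,fx=3.7,fy=3.7,interpolation=cv2.INTER_CUBIC))"
```

```text
t 9.525 tcp [ 0.6876 -0.1947  0.0104] th 109.13 open 0.0192 F [-0.12 -0.04  0.91] q6 -0.72
scene white [184.  214.8] 32 [ 0.5388 -0.2496] tray [-0.49   -0.0944]
scene white [231.8 256.2] 137 [ 0.708  -0.2346] tray [-0.4364 -0.2555]
```

View pics/s4c.png

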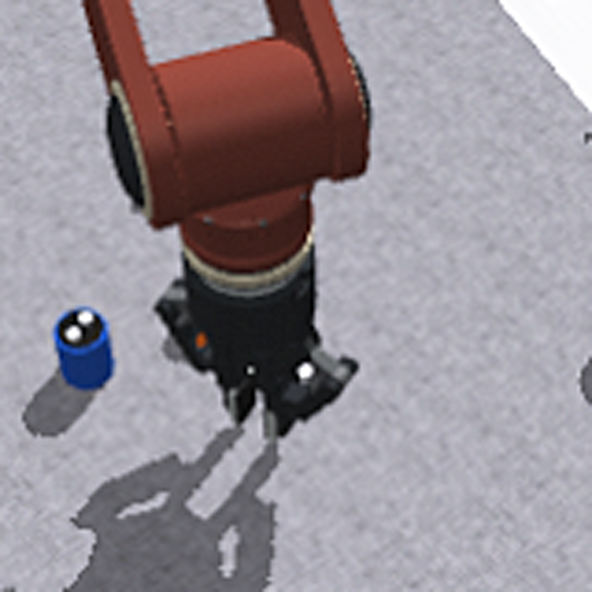

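The gripper is down behind C, whose white top shows at crop (305,370), and it's clear of the small can. Next is leg 1.

play_rows(motion=[[[0.55,1,0,0.1,0,0,0],[0.55,2,0,0.2,0,0,0],[0.55,2.5,0,0.2,0,0,0],[0.55,3,0,0.2,0,0,0],[0.55,3.5,0,0.2,0,0,0],[0.55,4.5,0,0.2,0,0,0],[0.55,5.5,0,0.2,0,0,0],[0.55,6.75,0,0.2,0,0,0],[0.55,8,0,0.2,0,0,0],[0.55,9.25,0,0.2,0,0,0],[0.55,10.5,0,0.2,0,0,0],[0.55,11.75,0,0.2,0,0,0],[0.55,13,0,0.2,0,0,0],[0.55,14.25,0,0.2,0,0,0],[0.55,15.5,0,0.2,0,0,0],[0.55,16.75,0,0.2,0,0,0],[0.55,18,0,0.2,0,0,0],[0.55,19.25,0,0.2,0,0,0],[0.55,20.5,0,0.2,0,0,0],[0.55,21.5,0,0.2,0,0,0]]])

```text
t: 12.12
tool_pos: [0.617, 0.0091, 0.0087]
tool_rot: [1.82, 2.559, 0.004]
contact_force: [-0.4, 0.4, 0.2]
opening: 0.0191
```

play_rows(motion=[[[0.55,0.5,0,0,0,0,0],[0.55,1.5,0,0,0,0,0],[0.55,2.75,0,0,0,0,0],[0.55,4,0,0,0,0,0],[0.55,5.25,0,0,0,0,0],[0.55,6.5,0,0,0,0,0],[0.55,7.75,0,0,0,0,0],[0.55,8.75,0,0,0,0,0],[0.55,9.5,0,0,0,0,0],[0.55,9.5,0,0,0,0,0],[0.55,8.5,0,0,0,0,0],[0.55,7.5,0,0,0,0,0],[0.55,6.5,0,0,0,0,0],[0.55,6.5,0,0,0,0,0]]])

```text
t: 13.88
tool_pos: [0.5961, 0.0693, 0.0088]
tool_rot: [1.822, 2.557, 0.004]
contact_force: [0.1, -0.6, -0.3]
opening: 0.0192
```

```bash
python3 look.py 5; python3 -c "
import cv2
a=cv2.imread('pics/scene5.png')[80:240,200:360];cv2.imwrite('pics/s5c.png',cv2.resize(a,None,fx=3.7,fy=3.7,interpolation=cv2.INTER_CUBIC))"
```

```text
t 13.875 tcp [0.5961 0.0693 0.0088] th 109.05 open 0.0192 F [ 0.14 -0.64 -0.33] q6 -0.34
top white [141.1 223.5] 52 [0.5737 0.1783] tray [-0.0657 -0.0296]
top white [165.5 222.8] 88 [0.5737 0.1249] tray [-0.1176 -0.042 ]
top white [260.3 224.6] 138 [ 0.5645 -0.0817] tray [-0.3207 -0.0807]
top orange [301.7 209. ] 139 [ 0.5963 -0.1726] tray [-0.4018 -0.1325]
top purple [277.1 263. ] 160 [ 0.4815 -0.1154] tray [-0.3727 -0.0077]
scene white [295.2 159.8] 32 [0.584  0.0824] tray [-0.1565 -0.0618]
scene white [244.  186.4] 109 [ 0.5658 -0.0808] tray [-0.3195 -0.0817]
scene white [296.4 208.3] 34 [ 0.7048 -0.0278] tray [-0.236  -0.2048]
scene white [248.4 267.9] 32 [ 0.7565 -0.2254] tray [-0.4163 -0.3007]
scene white [225.2 277. ] 33 [ 0.7406 -0.2797] tray [-0.4727 -0.2977]
scene orange [223.5 216.1] 128 [ 0.6057 -0.1785] tray [-0.4054 -0.1431]
scene purple [213.9 177.4] 119 [ 0.4906 -0.1203] tray [-0.3753 -0.0176]
```

View pics/s5c.png

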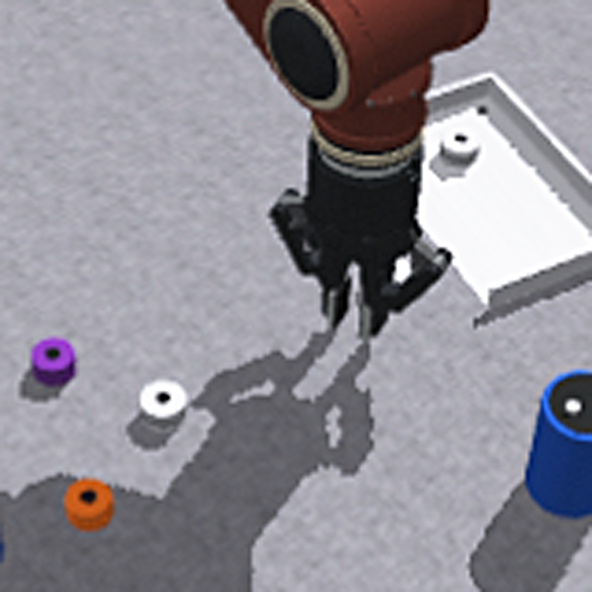

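View pics/top5.png

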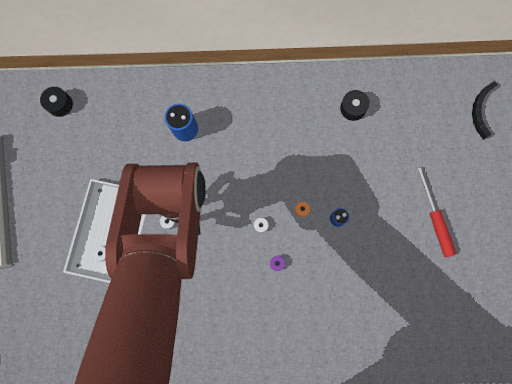

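C is just in front of the mouth, at top-view pixel (166,223). A is in the tray, and the others are unmoved. Next is leg 2.

```bash
cat > plan.py <<'E'
import sys
from h import *
from station import ctrl
o=ctrl.get_obs();a=[float(v) for v in sys.argv[1:]]
C=np.array(a[:2]);W=tw(*a[2:4]);z=a[4]
d=W-C;th=np.degrees(np.arctan2(d[1],d[0]));u=d/np.hypot(*d);st=C-.05*u
print(W,th,np.hypot(*d),"start",st,"end",W-.0235*u,"travel",np.hypot(*d)+.0265)
print(delta(o,[*st,z],th))
E
python3 plan.py .5745 .1245 .005 -.058 .008
```

```text
[0.61758895 0.24048456] 69.61967074058305 0.12372985526124843 start [0.55708749 0.07762992] end [0.60940507 0.21845563] travel 0.15022985526124844
(array([ 1.97, -3.41,  0.06]), array([ 0.1, -0.1, 39.5]))
```

play_rows(motion=[[[0.55,0,-1,0,0,0,8],[0.55,0.5,-2,0,0,0,16],[0.55,1,-2.7,0,0,0,24],[0.55,1.5,-3.2,0,0,0,32],[0.55,2,-3.4,0,0,0,39.5],[0.55,2,-3.4,0,0,0,39.5]]])

```text
t: 14.72
tool_pos: [0.5567, 0.0784, 0.0086]
tool_rot: [2.578, 1.796, 0.004]
contact_force: [0.3, 0.1, 0.1]
opening: 0.0189
```

play_rows(motion=[[[0.55,1,0,0,0,0,0],[0.55,2,0,0,0,0,0],[0.55,2.5,0,0,0,0,0],[0.55,3,0,0,0,0,0],[0.55,3.5,0,0,0,0,0],[0.55,4.5,0,0,0,0,0],[0.55,5.5,0,0,0,0,0],[0.55,6.5,0,0,0,0,0],[0.55,7.5,0,0,0,0,0],[0.55,8.5,0,0,0,0,0],[0.55,9.5,0,0,0,0,0],[0.55,10.5,0,0,0,0,0],[0.55,11.5,0,0,0,0,0],[0.55,12.5,0,0,0,0,0],[0.55,13.5,0,0,0,0,0],[0.55,14.5,0,0,0,0,0],[0.55,15,0,0,0,0,0],[0.55,15,0,0,0,0,0]]])

```text
t: 16.98
tool_pos: [0.6088, 0.2194, 0.0089]
tool_rot: [2.577, 1.796, 0.004]
contact_force: [-0.2, 0.0, -0.3]
opening: 0.0192
```

play_rows(motion=[[[0.55,-1,0,0,0,0,0],[0.55,-2.5,0,0,0,0,0],[0.55,-3.5,0,-2,0,0,0],[0.55,-4,0,-5,0,0,0],[0.55,-5,0,-8,0,0,0],[0.55,-9,0,-11,0,0,0],[0.55,-13,0,-11,0,0,0]]])

```text
t: 17.85
tool_pos: [0.5648, 0.0956, 0.1221]
tool_rot: [2.574, 1.794, 0.012]
contact_force: [0.6, -0.4, 0.2]
opening: 0.0194
```

```bash
python3 look.py 6; python3 -c "
import cv2
a=cv2.imread('pics/scene6.png')[80:240,200:400];cv2.imwrite('pics/s6c.png',cv2.resize(a,None,fx=3.7,fy=3.7,interpolation=cv2.INTER_CUBIC))"
```

```text
t 17.85 tcp [0.5648 0.0956 0.1221] th 69.76 open 0.0194 F [ 0.6  -0.42  0.2 ] q6 0.39
top white [262.7 226.3] 75 [ 0.5607 -0.0867] tray [-0.3265 -0.0781]
top orange [302.2 208.8] 146 [ 0.5967 -0.1736] tray [-0.4027 -0.1332]
top purple [277. 263.] 159 [ 0.4814 -0.1153] tray [-0.3726 -0.0076]
scene white [241.1 187.2] 50 [ 0.5628 -0.0879] tray [-0.3272 -0.0804]
scene orange [223.6 216.1] 131 [ 0.6058 -0.1782] tray [-0.4051 -0.1431]
scene purple [213.9 177.4] 120 [ 0.4904 -0.1204] tray [-0.3755 -0.0175]
```

View pics/s6c.png

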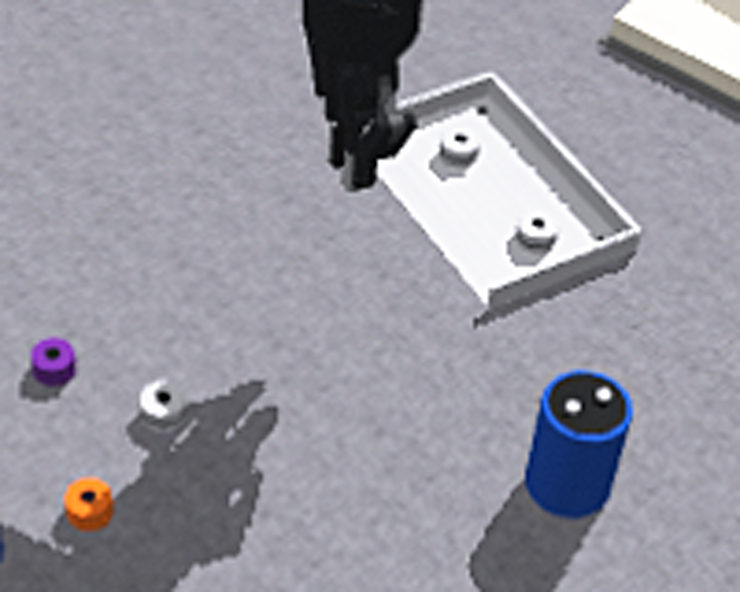

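A is at crop (460,145) and C at (538,230), both inside the tray. B at (157,400) is only partly shadowed and hasn't moved. Now I'll sweep B up the middle.

```bash
python3 plan.py .5657 -.0822 -.010 -.003 .12
```

```text
[0.56061208 0.23857765] 90.90870351855204 0.32081799885138207 start [ 0.56649296 -0.13219371] end [0.56098477 0.21508061] travel 0.3473179988513821
(array([-21.03,   8.29,  -0.1 ]), array([  0.1,  -0.1, -21.4]))
```

play_rows(motion=[[[0.55,-3,1,0,0,0,-3],[0.55,-7,3,0,0,0,-7],[0.55,-11,4.5,0,0,0,-11],[0.55,-15,6,0,0,0,-15],[0.55,-18,7.2,0,0,0,-19],[0.55,-20.5,8.2,0,0,0,-21.4],[0.55,-21,8.3,0,0,0,-21.4],[0.55,-21,8.3,4,0,0,-21.4],[0.55,-21,8.3,8,0,0,-21.4],[0.55,-21,8.3,10,0,0,-21.4],[0.55,-21,8.3,11.1,0,0,-21.4],[0.55,-21,8.3,11.1,0,0,-21.4]]])

```text
t: 19.45
tool_pos: [0.5671, -0.1317, 0.008]
tool_rot: [2.202, 2.239, 0.003]
contact_force: [0.5, -0.2, 0.6]
opening: 0.0192
```

```bash
python3 look.py 7; python3 -c "
import cv2
a=cv2.imread('pics/scene7.png')[130:270,160:320];cv2.imwrite('pics/s7c.png',cv2.resize(a,None,fx=3.7,fy=3.7,interpolation=cv2.INTER_CUBIC))"
```

```text
t 19.45 tcp [ 0.5671 -0.1317  0.008 ] th 90.94 open 0.0192 F [ 0.53 -0.17  0.56] q6 -0.37
top white [260.9 226.5] 81 [ 0.5604 -0.0827] tray [-0.3227 -0.0769]
scene white [245.  134.6] 35 [0.4206 0.0426] tray [-0.233   0.0881]
scene white [355.7 164.5] 35 [0.7027 0.1938] tray [-0.0208 -0.1516]
scene white [246.5 183.9] 43 [ 0.5634 -0.0704] tray [-0.31  -0.077]
scene white [233.  221.9] 36 [ 0.6343 -0.1717] tray [-0.3922 -0.1694]
scene white [282.8 242.5] 30 [ 0.7569 -0.1208] tray [-0.3144 -0.2769]
scene white [248.4 268.2] 33 [ 0.7572 -0.2259] tray [-0.4166 -0.3014]
scene white [225.1 275.1] 45 [ 0.7368 -0.2768] tray [-0.4708 -0.2933]
scene white [242.4 293.2] 31 [ 0.7967 -0.2761] tray [-0.4564 -0.3515]
scene orange [223.6 216.1] 130 [ 0.6057 -0.1783] tray [-0.4052 -0.143 ]
scene purple [211.1 178.3] 54 [ 0.4882 -0.1278] tray [-0.3832 -0.017 ]
```

View pics/s7c.png

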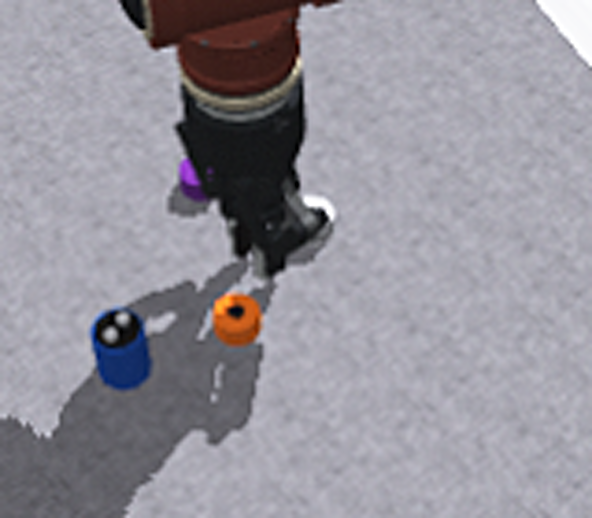

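The fingertips are behind B, which shows at crop (320,210), and they haven't touched the orange or purple pieces. Sweeping 34.7 cm.

play_rows(motion=[[[0.55,1,0,0,0,0,0],[0.55,2,0,0,0,0,0],[0.55,2.5,0,0,0,0,0],[0.55,3,0,0,0,0,0],[0.55,3.5,0,0,0,0,0],[0.55,4.5,0,0,0,0,0],[0.55,5.5,0,0,0,0,0],[0.55,6.75,0,0,0,0,0],[0.55,8,0,0,0,0,0],[0.55,9.25,0,0,0,0,0],[0.55,10.5,0,0,0,0,0],[0.55,11.75,0,0,0,0,0],[0.55,13,0,0,0,0,0],[0.55,14.25,0,0,0,0,0],[0.55,15.5,0,0,0,0,0],[0.55,16.75,0,0,0,0,0],[0.55,18,0,0,0,0,0],[0.55,19.25,0,0,0,0,0],[0.55,20.25,0,0,0,0,0],[0.55,20.7,0,0,0,0,0]]])

```text
t: 22.05
tool_pos: [0.5648, 0.0755, 0.0094]
tool_rot: [2.2, 2.237, 0.005]
contact_force: [-0.0, -0.2, 0.4]
opening: 0.0189
```

```bash
python3 look.py 8; python3 -c "
import cv2
a=cv2.imread('pics/scene8.png')[80:240,200:400];cv2.imwrite('pics/s8c.png',cv2.resize(a,None,fx=3.7,fy=3.7,interpolation=cv2.INTER_CUBIC))"
```

```text
t 22.05 tcp [0.5648 0.0755 0.0094] th 90.97 open 0.0189 F [-0.01 -0.16  0.45] q6 -0.01
top white [136.4 243. ] 33 [0.5316 0.1873] tray [-0.0666  0.0135]
top orange [301.9 209. ] 139 [ 0.5962 -0.1729] tray [-0.4021 -0.1326]
top purple [277.  263.1] 158 [ 0.4814 -0.1153] tray [-0.3726 -0.0075]
scene white [273.4 137.3] 36 [0.4813 0.0959] tray [-0.1672  0.0413]
scene orange [223.5 216. ] 130 [ 0.6055 -0.1782] tray [-0.4052 -0.1429]
scene purple [213.9 177.4] 120 [ 0.4904 -0.1204] tray [-0.3755 -0.0175]
```

View pics/s8c.png

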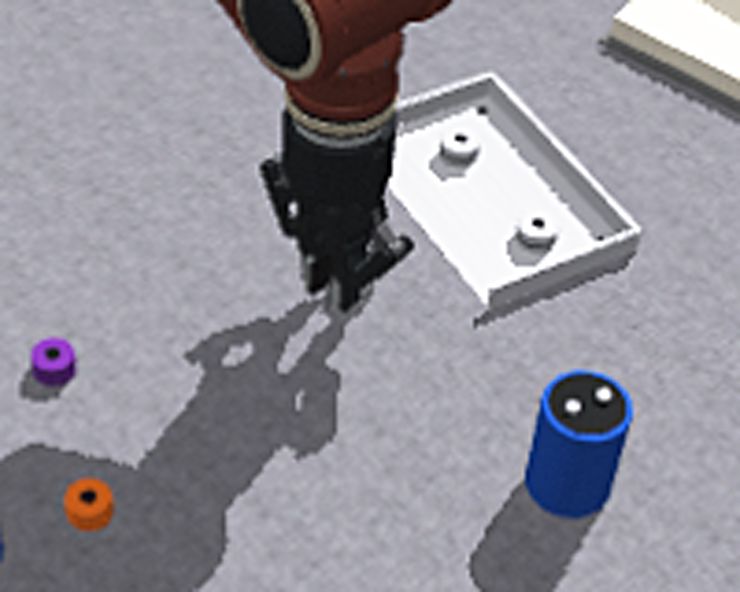

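B has left its old spot and is hidden in front of the fingers, around crop (375,255). Finishing the sweep.

play_rows(motion=[[[0.55,0.5,0,0.1,0,0,0],[0.55,1.5,0,0.1,0,0,0],[0.55,2.5,0,0.1,0,0,0],[0.55,3.5,0,0.1,0,0,0],[0.55,4.5,0,0.1,0,0,0],[0.55,5.5,0,0.1,0,0,0],[0.55,6.5,0,0.1,0,0,0],[0.55,7.5,0,0.1,0,0,0],[0.55,8.5,0,0.1,0,0,0],[0.55,9.5,0,0.1,0,0,0],[0.55,10.5,0,0.1,0,0,0],[0.55,11.5,0,0.1,0,0,0],[0.55,12.5,0,0.1,0,0,0],[0.55,13.5,0,0.1,0,0,0],[0.55,14,0,0.1,0,0,0],[0.55,14,0,0.1,0,0,0]]])

```text
t: 24.15
tool_pos: [0.5624, 0.2156, 0.0083]
tool_rot: [2.2, 2.238, 0.005]
contact_force: [-0.6, 1.1, -0.7]
opening: 0.0192
```

play_rows(motion=[[[0.55,-1,0,0,0,0,0],[0.55,-2.5,0,0,0,0,0],[0.55,-3.5,0,-2,0,0,0],[0.55,-4,0,-5,0,0,0],[0.55,-6,0,-8,0,0,0],[0.55,-11,0,-11,0,0,0],[0.55,-17,0,-14,0,0,0],[0.55,-22,6,-14,0,0,0],[0.55,-26,12,-14,0,0,0],[0.55,-30,12,-14,0,0,0],[0.55,-34,12,-14,0,0,0],[0.55,-38,12,-14,0,0,0],[0.55,-38,12,-14,0,0,0]]])

```text
t: 25.78
tool_pos: [0.6881, -0.1662, 0.1507]
tool_rot: [2.203, 2.231, 0.006]
contact_force: [0.3, -0.2, -0.8]
opening: 0.0194
```

```bash
python3 look.py 9; python3 -c "
import cv2
a=cv2.imread('pics/top9.png');cv2.imwrite('pics/t9c.png',cv2.resize(a[160:300,50:200],None,fx=4,fy=4,interpolation=cv2.INTER_CUBIC))"
```

```text
t 25.775 tcp [ 0.6881 -0.1662  0.1507] th 90.73 open 0.0194 F [ 0.32 -0.18 -0.8 ] q6 -0.36
scene white [271.5 118.3] 31 [0.4185 0.1446] tray [-0.1342  0.1136]
scene white [236.4 190.3] 43 [ 0.563  -0.1033] tray [-0.3421 -0.0842]
scene white [264.5 199.2] 36 [ 0.6317 -0.0685] tray [-0.2924 -0.143 ]
scene white [232.1 221.4] 36 [ 0.6318 -0.1725] tray [-0.3936 -0.1671]
scene white [214.6 264.5] 34 [ 0.6998 -0.2779] tray [-0.4805 -0.2576]
scene white [243.9 293.2] 32 [ 0.7988 -0.2735] tray [-0.4533 -0.3529]
scene orange [223.6 216.1] 130 [ 0.6057 -0.1783] tray [-0.4052 -0.1431]
scene purple [213.9 177.4] 119 [ 0.4906 -0.1205] tray [-0.3756 -0.0177]
```

View pics/scene9.png

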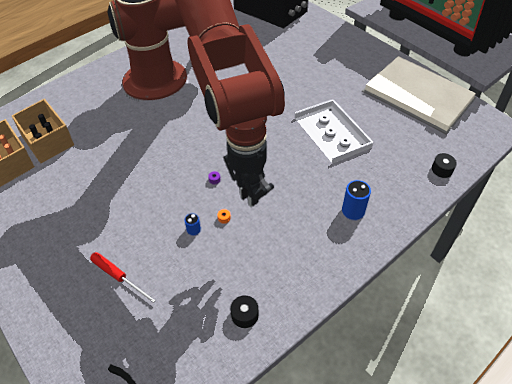

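View pics/t9c.png

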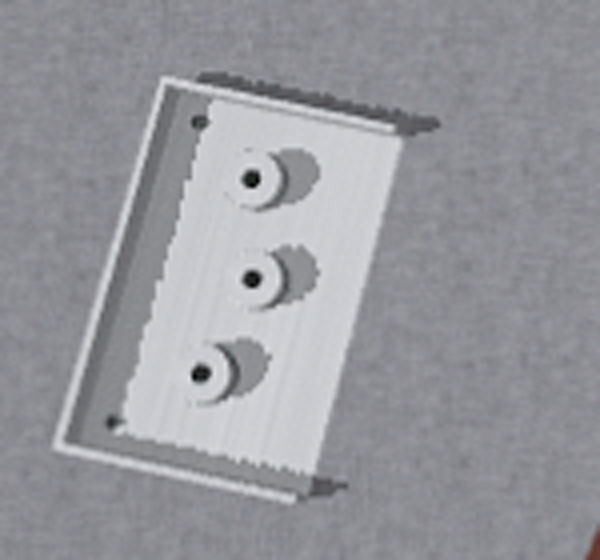

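All three lie inside the tray, with their dots at crop (251,179), (252,279) and (201,373). Next is a numeric check of the spacers, the cans and the screwdriver.

Run:
```python
from h import *
from station import ctrl
im=ctrl.get_image("top");sc=ctrl.get_image("scene")
for n,p in zip("CBA",[(251,179),(252,279),(201,373)]):
    uv=(np.array(p)+.5)/4-.5+[50,160];print(n,tt(plane(im,[uv],.018)[0]).round(4))
i0=dict(np.load("top0.npz"));s0=dict(np.load("scene0.npz"))
for nm,a in(("top0",i0),("top",im),("scene0",s0),("scene",sc)):
    m=masks(a)
    print(nm,[(k,c.round(1).tolist(),int(s[4])) for k in("blue","red") for c,s in blobs(a,m[k],60,700)])
```

```text
C [ 0.007  -0.0574]
B [-0.0082 -0.0044]
A [0.0053 0.0502]
top0 [('blue', [183.9, 127.2], 457), ('blue', [335.8, 220.5], 81), ('red', [442.2, 233.5], 541)]
top [('blue', [184.3, 127.5], 441), ('blue', [335.7, 220.6], 76), ('red', [442.3, 233.5], 542)]
scene0 [('blue', [354.6, 203.7], 598), ('blue', [192.8, 227.0], 175), ('red', [162.0, 4.9], 131), ('red', [438.4, 17.6], 477), ('red', [178.0, 69.0], 82), ('red', [106.3, 265.5], 382)]
scene [('blue', [354.6, 203.7], 597), ('blue', [192.8, 226.9], 172), ('red', [231.5, 12.8], 115), ('red', [440.7, 17.7], 616), ('red', [177.7, 68.5], 69), ('red', [237.0, 77.8], 189), ('red', [106.7, 265.9], 393)]
```

```bash
python3 -c "
from station import ctrl
print(ctrl.finish_job())"
```

```text
the job is handed in; nothing more can be done
None
```

All three spacers are inside the catch tray, and I handed the job in at about 26 s of the 72 s allowed. `finish_job` gave no verdict, so the results below come from my last pictures.

I set the fingertips about 19 mm apart and used them as a cradle, sliding each spacer along the bench without pinching or lifting any. A went in first. C followed in two legs, first to the front of the mouth and then straight in, so that the fingers cleared the side wall. B went last, up the middle.

| Spacer | x in tray frame (limits -49 to 65 mm) | y in tray frame (limits ±100 mm) |
|---|---|---|
| A | 5 mm | 50 mm |
| B | -8 mm | -4 mm |
| C | 7 mm | -57 mm |

- **Spacers:** All three look flat and sit well inside every limit. These positions are good to about 2–3 mm, given the camera calibration.
- **Cans and screwdriver:** In both views they are within half a pixel (about 1 mm) of where they started. The orange and purple look-alikes did not move either.
- **Forces:** The readings at the end of each move stayed around 1 N.
- **Robot:** It ended well clear, with the fingertips about 150 mm above the bench.
- **Checks:** None failed. The top and scene cameras differed by about 3 mm on the tray and spacer positions, which was small next to the margins.

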